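# Lock the blotting press

## Task

Close the blotting press: with the white locking bar, push the sprung black plate down level and slide the bar beneath the two steel hooks until it is fully home against their backs, so that it keeps the plate level. Be gentle, so as not to crush what is under the plate or bend the hooks. Then let go of the bar; leave the bottle, the tip box and the tape roll where they are.

Things in the scene. Friction and masses are not known exactly. Their poses are not given: they have to be found in the camera images.
- press: Press, fixed to the bench: grey foot 220 (x) by 250 (y) by 12 mm with a clear bed. Origin: centre of its underside. Its x axis points from the hooks to the hinge, z up. It carries the plate and the hooks.
- hooks: The two steel hooks, fixed to the press at its y = -106 and +106 mm, each 30 mm wide in y: upright back with inner face at x = -61 mm of the press, lip 10 mm thick from the back to x = -39 mm, underside 64 mm above the bench. Their mouths open to +x, towards the hinge. Origin and axes as the press. Over 30 N of bar against them bends them.
- plate: Black hinged plate with teal rims, 156 (x) by 170 (y) by 10 mm. Origin on the hinge line, at x 85, z 47 mm of the press; axes as the press when level. It reaches from x = -4 to -160 mm of its frame, top face 5 mm above the origin (52 mm above the bench when level). Turns about y; springs hold it tilted 0.32 rad, hook side high; released, it rises again.
- bar: Loose locking bar, 0.12 kg: white flat bar 22 (x) by 220 (y) by 12 mm with a blue upright grip in its middle, 16 (x) by 50 (y) mm, rising 40 mm above the bar (top 52 mm over its underside). Origin: centre of its underside. Lies on the bench, grip up. Symmetric: either end may go to either hook. Locked, it lies across the plate under both lips, pushed up against them by the plate.
- seat (a point): Place of the bar's origin when locked fully home against the hooks' backs: x -50, y 0, z 52 mm of the press, axes as the press. The bar passes under the lips only with the plate pushed a little past level: it can go 0.018 rad past (1.7 to 2 mm at the bar), where it meets a hard stop, felt as a sudden rise of the force.
- mouth (a point): Place of the bar's origin when it lies on the level plate just clear of the lips, ready to slide 32 mm to the seat: x -18, y 0, z 52 mm of the press. Keeping the plate level here takes a push of 10 to 15 N (8 to 11 N at the seat), growing steadily from 5 N when tilted. Sliding drag is 4 to 8 N, more against the stop. Over 35 N of bar on plate crushes the stack.
- bottle: Amber bottle, 60 mm across, 140 mm tall, standing on the bench; origin at the centre of its base. Leave alone.
- tipbox: Pipette tip box with a red lid, 89 by 89 by 61 mm; origin at the centre of its base. Leave alone.
- roll: White tape roll, 90 mm across, 50 mm tall, lying flat; origin at the centre of its base. Leave alone.

How it is judged:
On the way:
1. the plate is pushed down level with the bar (angle between plate's own z axis and vertical below 0.03 rad and contact force between bar and plate above 4 N), for 0.2 s.
At the end, for the whole second after the job is handed in: The plate is level within 0.03 rad, kept so by the released bar, which lies at rest under both hooks: its centre within 2.5 mm of fully home along the press, 10 mm sideways and 5 mm in height, square to the press and level within 0.06 rad (angle between plate's own z axis and vertical below 0.03 rad and x of bar in the frame of seat between -0.0025 and 0.0025 m and y of bar in the frame of seat between -0.01 and 0.01 m and z of bar in the frame of seat between -0.005 and 0.005 m and angle between the y axis of bar and the y axis of seat, either way round below 0.06 rad and angle between bar's own z axis and vertical below 0.06 rad and linear speed of bar below 0.01 m/s and contact force between the fingers and bar below 0.1 N); the robot touches nothing.
It fails at once if the bar presses on the plate with more than 35 N (contact force between bar and plate above 35 N).
It fails at once if the bar presses on the hooks with more than 30 N (contact force between bar and hooks above 30 N).
It fails at once if the fingers or arm push the plate directly with more than 5 N (contact force between any of the fingers, the arm and plate above 5 N).
It fails at once if a neighbour is moved by more than 20 mm (distance of any of bottle, tipbox, roll from where it was at the start of the episode above 0.02 m).
It also fails if it takes over 67 s, if anything falls off the work surface, if the arm or the gripper's body presses on something with over 40 N, if the wrist force passes 120 N, or if a joint passes its speed limit or range.

## Robot

A 6-joint arm with a two-finger parallel gripper is mounted at the origin on the work surface. World frame = base frame: x ahead of the robot, y to its left, z up, the work surface at z = 0. Lengths are in m, angles in rad, forces in N, time in s.
With the tool pointing down it reaches from about 0.375 to 0.9 m from the base axis. Payload 3.1 kg.
Tool frame: the origin (TCP) lies where the fingers leave the gripper's body, on its centre line; the fingertips stand 73 mm ahead of it and the grasp point (between the pads) lies 54 mm ahead of it; z points along the fingers, y is the line along which they close (so a half turn about z gives the same grasp; the last joint's range is limited). The gripper opens to 85 mm and grips with 20 to 120 N. Pads are 22 mm wide; open, the fingers measure 114 mm over their backs; the gripper's body (76 mm by 85 mm) begins 54 mm behind the grasp point. The pads swing forward as they close: fully open they stand 13 mm farther back than shut.
Start: joints at [-1.306, 0.527, 1.433, -0, 1.181, -0.178], TCP at [0.268, -0.565, 0.304] pointing down, gripper open.
Joint ranges: [-3.08, 3.08], [-0.75, 2.2], [0.22, 2.44], [-1.43, 4.57], [0, 2.65], [-2.85, 2.85]. Speed limits (rad/s): [2.79, 2.79, 3.14, 3.14, 3.14, 3.14].

## Interface

Orientations are given as a unit quaternion [x, y, z, w].
In Python, from station import manip gives the robot as it stands.
- The arm moves only by the tool step_arm, never from a script. Its argument "moves" is one flat list of numbers, 5 for each row, row after row: the opening, from 0 (shut) to 1 (fully open), then the shift along the world's x, y, z scaled (see below), then the turn about the world's z scaled (see below). In form: [fingers, x, y, z, yaw, fingers, x, y, z, yaw, ...]. A call has 1 to 12 rows; each row is the pose to reach, as a shift and turn from the pose commanded when the call began, turning the shorter way round; what a row does not reach only later rows make up. The controller multiplies each number of a shift by 200 mm and each number of a turn by pi rad. A row lasts 1/8 s, in which the tool goes at most 62.5 mm and 10.7 degrees, less where a joint would pass 70% of its speed; a pose out of reach is approached as far as the arm can. A call with a number of a shift or a turn outside -1 to 1 is refused whole. A call with a gripper value outside its range is refused whole. The fingers move at their own pace and stop on an object; "grip_force" is the grip in N (left out, the last holds). Time passes only in rows, so rows that repeat a pose let the fingers close. It gives the time, the measured TCP pose, the force, the opening and the grip force at its end, in the units of the state.
- manip.sense(): the state, without advancing time (a new reading comes with each control period).
- manip.snapshot(name): name is "scene" or "side" or "wrist"; returns a dict with "color" (384x512x3 uint8, blue, green, red), "z_map" (384x512 float32, m along the optical axis (not along the pixel's ray), 0 where there is no reading), "fovy" (degrees; the focal length in pixels is half the picture's height over the tangent of half this angle, whatever the lens; pixels are square), "cx", "cy" (the principal point, pixels), "k1" (the pictures are not rectified: a ray, as slopes to the right and down, at radius r is drawn at 1 + k1 r^2 times it, then the intrinsics apply), "R" (3x3) and "t" (3): a world point X has camera coordinates R X + t; the wrist camera has in their place "mount" (4x4, takes a point from camera to tool coordinates, whose origin is the TCP and whose axes are the flange's). Camera axes: x right, y down, z forward; pixel columns grow to the right and rows downward; lengths in m; the calibration is good to about 2 mm. A picture is of the moment at which its call begins: read the wrist's pose just before it.
- manip.sign_off(): hands the job in; it is judged then, once.
The state is a dict: "t": time; "q": joint angles; "qd": joint speeds; "tau": joint torques, N m; "tcp_pos": TCP position; "tool_rot": TCP orientation; "force": force on the tool from outside, world axes, zero at the start; "ft_torque": the same for the moment, N m; "finger_gap": opening from 0.0 (shut) to 1.0 (fully open); "gripper_force": force on a finger pad.
Only numpy, scipy, OpenCV 4.12 (cv2) and the standard library are available. Lean on these libraries where they do the work, as an engineer would, in place of code of your own. Each camera call takes 0.05 s, during which the arm holds its last target. There are 200 camera calls.

## Working session

There is one attempt and no reset: what is moved stays moved. The work goes in short steps, Python scripts to look and compute and a tool call to move; the robot and the scene stay as the last step left them, time stands still between calls to the robot, and variables do not carry over. Pictures are saved under pics/ and viewed, at most 10 in all, crops included, and the job is handed in when it is done.

Besides the shell and the picture viewer there is one more tool, called after "Emit:" as name(argument=value, ...) on one line, values as JSON. step_arm: Moves the arm, as the interface text tells. Its arguments: {"type":"object","properties":{"moves":{"type":"array","items":{"type":"number"}},"grip_force":{"type":"number"}},"required":["moves"]}

```bash
mkdir -p pics; cat > h.py <<'E'
import numpy as np, cv2
from station import manip
def snap(n):
    st=manip.sense(); s=manip.snapshot(n)
    if n=="wrist":
        from scipy.spatial.transform import Rotation as R
        T=np.eye(4); T[:3,:3]=R.from_quat(st["tool_rot"]).as_matrix(); T[:3,3]=st["tcp_pos"]
        T=T@np.array(s["mount"]); 
        s["R"]=T[:3,:3].T; s["t"]=-T[:3,:3].T@T[:3,3]
    s["R"]=np.array(s["R"]); s["t"]=np.array(s["t"]); return s
def rays(s,uv):
    f=s["color"].shape[0]/2/np.tan(np.radians(s["fovy"])/2)
    K=np.array([[f,0,s["cx"]],[0,f,s["cy"]],[0,0,1.]])
    p=cv2.undistortPoints(np.array(uv,float).reshape(-1,1,2),K,np.array([s["k1"],0,0,0.])).reshape(-1,2) if False else None
    d=(np.array(uv,float).reshape(-1,2)-[s["cx"],s["cy"]])/f
    u=d.copy()
    for _ in range(30): u=d/(1+s["k1"]*(u**2).sum(1,keepdims=True))
    return np.c_[u,np.ones(len(u))]
def on_z(s,uv,z):
    D=rays(s,uv)@s["R"]; C=-s["R"].T@s["t"]
    return C+D*((z-C[2])/D[:,2])[:,None]
def depth(s,uv):
    uv=np.array(uv,int).reshape(-1,2); z=s["z_map"][uv[:,1],uv[:,0]]
    return (rays(s,uv)*z[:,None]-s["t"])@s["R"]
E
python3 - <<'E'
from h import *
print(manip.sense())
ims=[]
for n in ("scene","side","wrist"):
    s=snap(n); cv2.imwrite(f"pics/{n}0.png",s["color"]); np.save(f"{n}0.npy",s,allow_pickle=True); print(n,s["fovy"],s["k1"],-s["R"].T@s["t"],s["R"][2])
E
```

```text
{'t': 0.0, 'q': array([-1.30649010e+00,  5.28482500e-01,  1.43391075e+00,  1.72269180e-05,
        1.18138933e+00, -1.78481341e-01]), 'qd': array([ 0.00087304,  0.00069407, -0.00087874,  0.00148274,  0.00054497,
        0.00012513]), 'tau': array([ 2.66391267e-03, -4.42343581e+01, -1.78022987e+01, -7.07526078e-05,
        8.34693405e-03,  9.86075094e-06]), 'tcp_pos': array([ 0.26767886, -0.56415582,  0.30292072]), 'tool_rot': array([ 9.75592472e-01,  2.19586270e-01, -3.90154054e-05, -1.09429615e-03]), 'force': array([0.24427235, 0.56841012, 0.58453639]), 'ft_torque': array([-0.03402131,  0.02497536,  0.01591385]), 'gripper_force': 0.0, 'finger_gap': 1.0037135696785804}
scene 46.8111347529175 -0.05833352851055447 [ 1.26926449 -0.56639862  0.6201168 ] [-0.68996763  0.47983382 -0.5419448 ]
side 48.76076259804456 -0.1279942705107854 [0.48394647 0.78041266 0.77349435] [ 0.07499344 -0.78381952 -0.61644379]
wrist 71.93279840222863 -0.009583056433518077 [ 0.33040743 -0.53470651  0.37266131] [-0.24499936 -0.11484766 -0.9626969 ]
```

View pics/scene0.png

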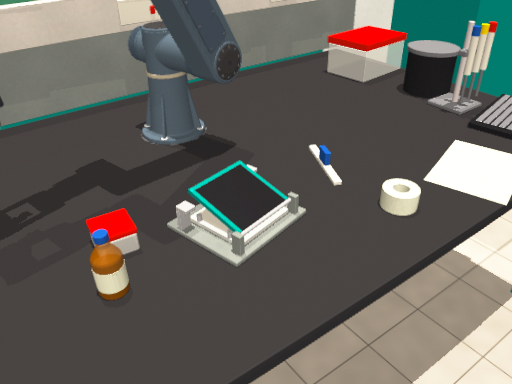

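View pics/side0.png

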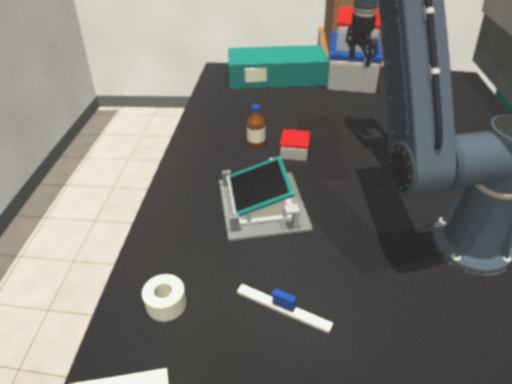

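```bash
python3 - <<'E'
from h import *
ld=lambda n: np.load(f"{n}0.npy",allow_pickle=True).item()
a,b=ld("scene"),ld("side")
c1=cv2.resize(a["color"][150:265,160:312],None,fx=5,fy=5,interpolation=2)[:575,:760]
c2=cv2.resize(b["color"][150:245,210:320],None,fx=5,fy=5,interpolation=2)
cv2.imwrite("pics/c1.png",c1); cv2.imwrite("pics/c2.png",c2)
for n,s,roi in (("scene",a,(150,265,160,312)),("side",b,(150,245,210,320))):
    hsv=cv2.cvtColor(s["color"],cv2.COLOR_BGR2HSV)
    m=cv2.inRange(hsv,(80,100,60),(100,255,255)); k=np.zeros_like(m); k[roi[0]:roi[1],roi[2]:roi[3]]=1; m*=k
    v,u=np.nonzero(m); P=depth(s,np.c_[u,v]); P=P[(P[:,2]>.02)&(P[:,2]<.15)]
    c=P.mean(0); U,S,V=np.linalg.svd(P-c,full_matrices=False); nn=V[2]*np.sign(V[2][2]); print(n,"plate",c,"normal",nn,"tilt",np.arccos(nn[2]),"hinge dir", np.degrees(np.arctan2(nn[1],nn[0])), len(P))
    # bar
    m=cv2.inRange(hsv,(105,120,60),(130,255,255)); 
    cs,_=cv2.findContours(m,0,2)
    for q in cs:
        if cv2.contourArea(q)>30:
            mm=cv2.moments(q); uv=[mm["m10"]/mm["m00"],mm["m01"]/mm["m00"]]; print(" blue",uv,depth(s,uv),on_z(s,uv,.04))
    m=cv2.inRange(hsv,(0,0,150),(180,60,255)); cs,_=cv2.findContours(m,0,2)
    for q in cs:
        if 60<cv2.contourArea(q)<4000:
            (r)=cv2.minAreaRect(q); P=on_z(s,cv2.boxPoints(r),.012)
            print(" white",np.round(r[0]),r[1],np.round(P[:,:2],3).tolist())
E
```

```text
scene plate [ 0.5507142  -0.13804214  0.08102803] normal [0.30743999 0.07115    0.94890375] tilt 0.32105268314146507 hinge dir 13.030408890292698 860
 blue [100.02818270165209, 236.578231292517] [[ 0.60893614 -0.43723913  0.141258  ]] [[ 0.47130192 -0.41057092  0.04      ]]
 blue [324.6532438478747, 154.44295302013424] [[0.49720125 0.2137365  0.04598962]] [[0.49217257 0.22149003 0.04      ]]
 blue [476.0853994490358, 30.509641873278234] [[0.49826246 0.86596722 0.28882573]] [[-0.07360983  1.93056076  0.04      ]]
 white [277. 372.] (21.0, 52.0) [[0.899, -0.32], [0.948, -0.254], [0.977, -0.278], [0.93, -0.342]]
 white [326. 352.] (34.4093017578125, 73.58475494384766) [[0.929, -0.273], [0.923, -0.132], [0.986, -0.149], [0.986, -0.28]]
 white [380. 316.] (31.154367446899414, 65.33116912841797) [[0.929, -0.143], [0.925, 0.005], [0.986, -0.02], [0.986, -0.158]]
 white [111. 280.] (24.768030166625977, 32.428916931152344) [[0.537, -0.456], [0.555, -0.395], [0.627, -0.413], [0.61, -0.47]]
 white [126. 244.] (15.17893123626709, 26.56313133239746) [[0.464, -0.39], [0.47, -0.332], [0.524, -0.344
[... 2567 characters left out ...]
 [0.631, 0.034]]
 white [293. 152.] (25.16278076171875, 7.9723663330078125) [[0.512, -0.353], [0.511, -0.4], [0.429, -0.393], [0.432, -0.346]]
 white [256. 136.] (13.0, 15.0) [[0.632, -0.509], [0.579, -0.512], [0.573, -0.426], [0.623, -0.423]]
 white [256.  74.] (14.0, 21.0) [[0.701, -1.07], [0.604, -1.074], [0.594, -0.918], [0.685, -0.914]]
 white [346.  66.] (9.0, 32.0) [[0.305, -1.168], [0.152, -1.182], [0.165, -1.071], [0.312, -1.058]]
 white [342.  38.] (9.469315528869629, 23.325790405273438) [[0.263, -1.322], [0.228, -1.712], [0.174, -1.71], [0.216, -1.32]]
 white [468.  46.] (97.96900177001953, 42.15262985229492) [[-0.589, -2.465], [-1.021, -2.767], [-0.397, -0.905], [-0.186, -0.824]]
```

View pics/c1.png

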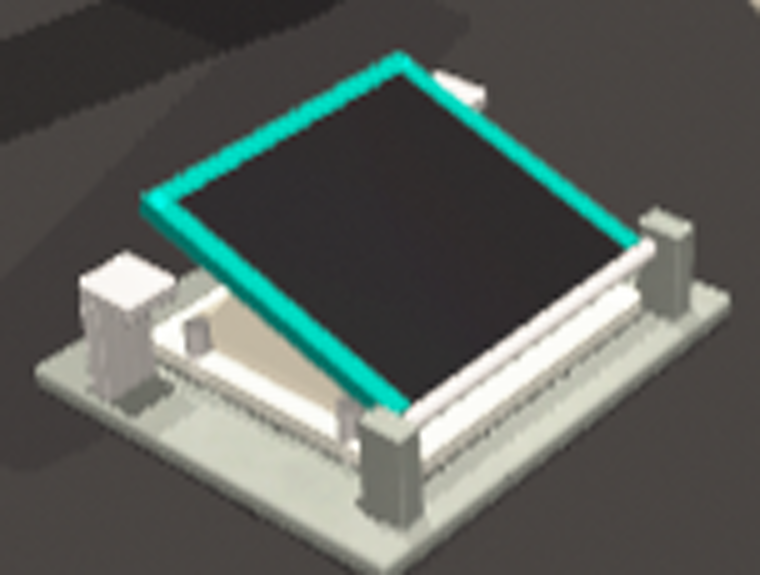

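View pics/c2.png

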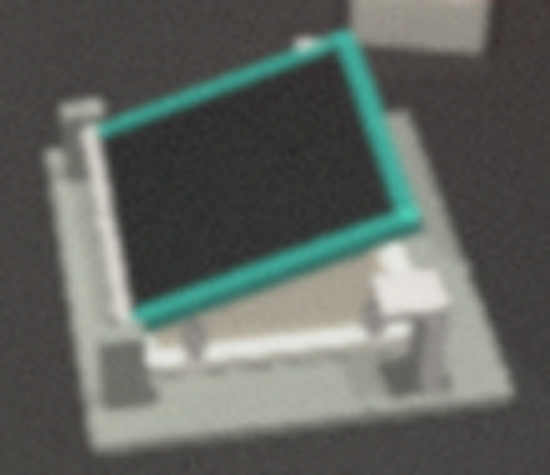

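Views: in the scene crop the two hooks are at the left (crop 125,285) and behind the plate (460,90). The hinge posts are at (390,430) and (665,240), so the hinge is on the side away from the robot and the press yaw is about 14°. The bar lies near (0.487, 0.225) at about −24°. Next I'll survey the press from above with the wrist camera.

Emit:
step_arm(moves=[1, 0.45, 0.75, 0.1, 0.24, 1, 0.45, 0.75, 0.1, 0.24, 1, 0.45, 0.75, 0.1, 0.24, 1, 0.45, 0.75, 0.1, 0.24], grip_force=40)

```text
t: 0.65
tcp_pos: [0.3593, -0.4109, 0.3242]
tool_rot: [0.824, 0.566, 0.0, -0.001]
force: [0.1, -0.5, -0.7]
finger_gap: 1.002
gripper_force: 0.0
```

Emit:
step_arm(moves=[1, 0.45, 0.75, 0.05, 0.24, 1, 0.45, 0.75, 0.05, 0.24, 1, 0.45, 0.75, 0.05, 0.24, 1, 0.45, 0.75, 0.05, 0.24])

```text
t: 1.15
tcp_pos: [0.4489, -0.2612, 0.334]
tool_rot: [0.559, 0.829, 0.0, -0.0]
force: [-0.6, -0.2, 0.0]
finger_gap: 1.001
gripper_force: 0.0
```

Emit:
step_arm(moves=[1, 0.4, 0.7, 0.05, 0.245, 1, 0.4, 0.7, 0.05, 0.245, 1, 0.4, 0.7, 0.05, 0.245, 1, 0.4, 0.7, 0.05, 0.245, 1, 0.4, 0.7, 0.05, 0.245, 1, 0.4, 0.7, 0.05, 0.245])

```text
t: 1.9
tcp_pos: [0.5276, -0.125, 0.3437]
tool_rot: [0.214, 0.977, 0.0, -0.0]
force: [-0.8, -0.3, 0.8]
finger_gap: 0.999
gripper_force: 0.0
```

```bash
python3 - <<'E'
from h import *
s=snap("wrist"); cv2.imwrite("pics/w1.png",s["color"]); np.save("w1.npy",s,allow_pickle=True); st=manip.sense(); print(st["t"],st["tcp_pos"],st["tool_rot"])
E
```

```text
1.95 [ 0.52754321 -0.12514088  0.34376861] [ 2.14366132e-01  9.76753356e-01  1.66395738e-05 -2.07500296e-04]
```

View pics/w1.png

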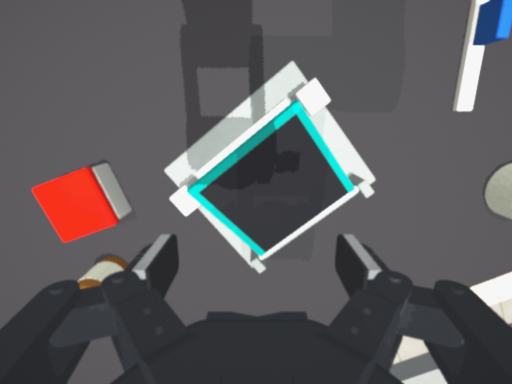

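The wrist picture shows the hook tops at (184,200) and (314,97), the hinge posts at (260,266) and (366,188), and foot corners at (167,170), (293,63) and (374,180).

```bash
python3 - <<'E'
from h import *
s=np.load("w1.npy",allow_pickle=True).item()
hsv=cv2.cvtColor(s["color"],cv2.COLOR_BGR2HSV)
v,u=np.mgrid[0:384,0:512]; P=depth(s,np.c_[u.ravel(),v.ravel()]).reshape(384,512,3)
# hook tops: depth band, two blobs
hk=[]
for n,(cu,cv_) in (("hookA",(184,200)),("hookB",(314,97))):
    m=((P[...,2]>.066)&(P[...,2]<.082)&(hsv[...,1]<60)&(hsv[...,2]>130)&(abs(u-cu)<25)&(abs(v-cv_)<25)).astype(np.uint8)
    q=P[m>0]; r=cv2.minAreaRect((q[:,:2]*1000).astype(np.float32)); print(n,len(q),q[:,2].mean(),r); hk.append(r[0])
hk=np.array(hk)
d=hk[1]-hk[0]; print("hook spacing",np.hypot(*d),"y dir",np.degrees(np.arctan2(d[1],d[0])))
# foot corners on z=.012 plus depth height check
uv=[(166,170),(293,62),(375,180)]
for z in (.012,0): 
    F=on_z(s,uv,z)[:,:2]*1000; print("foot",F.round(1).tolist(),np.hypot(*(F[1]-F[0])),np.hypot(*(F[2]-F[1])),"ydir",np.degrees(np.arctan2(*(F[1]-F[0])[::-1])),"centre",(F[0]+F[2])/2)
# hinge dir from plate edges: teal fit
m=(cv2.inRange(hsv,(80,100,60),(100,255,255))>0)&(P[...,2]>.03); q=P[m]; c=q.mean(0); V=np.linalg.svd(q-c,full_matrices=False)[2][2]; V*=np.sign(V[2])
print("plate tilt",np.arccos(V[2]),"xdir",np.degrees(np.arctan2(V[1],V[0])))
# bar from side view: grip + bar
b=np.load("side0.npy",allow_pickle=True).item(); a=np.load("scene0.npy",allow_pickle=True).item()
for n,s,(x,y) in (("side",b,(284,305)),("scene",a,(325,163))):
    hsv=cv2.cvtColor(s["color"],cv2.COLOR_BGR2HSV); v,u=np.mgrid[0:384,0:512]; Q=depth(s,np.c_[u.ravel(),v.ravel()]).reshape(384,512,3)
    near=(abs(u-x)<60)&(abs(v-y)<40)
    g=(cv2.inRange(hsv,(105,120,40),(130,255,255))>0)&near; t=g&(Q[...,2]>.049)
    w=(cv2.inRange(hsv,(0,0,150),(180,60,255))>0)&near&(Q[...,2]>.006)&(Q[...,2]<.018)
    W=Q[w][:,:2]*1000; print(n,"bar rect",cv2.minAreaRect(W.astype(np.float32)),"top of grip",Q[t].mean(0),cv2.minAreaRect((Q[t][:,:2]*1000).astype(np.float32)))
E
```

```text
hookA 468 0.07372994941194101 ((523.7056884765625, -229.07998657226562), (33.87648010253906, 29.831798553466797), 13.786368370056152)
hookB 745 0.07337649898617428 ((472.7912902832031, -23.705520629882812), (34.18279266357422, 30.42463493347168), 14.692557334899902)
hook spacing 211.59146297644173 y dir 103.92348776303999
foot [[478.0, -255.5], [419.6, -19.1], [628.3, 32.3]] 243.5348841859743 214.90527917751297 ydir 103.86924001739747 centre [ 553.14224625 -111.60064638]
foot [[478.4, -260.3], [418.2, -16.8], [633.2, 36.1]] 250.81585660414783 221.33031112084828 ydir 103.86924001739747 centre [ 555.75615488 -112.06556768]
plate tilt 0.4427874818371141 xdir 12.167454164222159
side bar rect ((483.1748962402344, 228.42282104492188), (25.23817253112793, 219.2254180908203), 65.59072875976562) top of grip [0.48398728 0.2329149  0.056996  ] ((472.1422424316406, 495.7156982421875), (47.95619583129883, 567.8619995117188), 2.4529306888580322)
scene bar rect ((548.845703125, 211.98924255371094), (57.64383316040039, 351.7469482421875), 75.28728485107422) top of grip [0.48617146 0.22749563 0.05061547] ((486.3768310546875, 227.00306701660156), (15.960418701171875, 49.681697845458984), 63.50262451171875)
```

Emit:
step_arm(moves=[1, -0.1, 0.88, -0.3, 0, 1, -0.1, 0.88, -0.3, 0, 1, -0.1, 0.88, -0.3, 0])

```text
t: 2.33
tcp_pos: [0.5077, 0.052, 0.2835]
tool_rot: [0.215, 0.977, 0.0, 0.0]
force: [1.1, -0.1, 0.1]
finger_gap: 0.999
gripper_force: 0.0
```

Emit:
step_arm(moves=[1, -0.11, 0.88, -0.3, 0, 1, -0.11, 0.88, -0.3, 0, 1, -0.11, 0.88, -0.3, 0, 1, -0.11, 0.88, -0.3, 0, 1, -0.11, 0.88, -0.3, 0])

```text
t: 2.95
tcp_pos: [0.4861, 0.2268, 0.2239]
tool_rot: [0.213, 0.977, -0.0, 0.0]
force: [0.3, -0.2, -0.2]
finger_gap: 1.002
gripper_force: 0.0
```

```bash
python3 - <<'E'
from h import *
s=snap("wrist"); cv2.imwrite("pics/w2.png",s["color"]); np.save("w2.npy",s,allow_pickle=True); st=manip.sense(); print(st["t"],st["tcp_pos"],st["tool_rot"])
hsv=cv2.cvtColor(s["color"],cv2.COLOR_BGR2HSV); v,u=np.mgrid[0:384,0:512]; Q=depth(s,np.c_[u.ravel(),v.ravel()]).reshape(384,512,3)
g=(cv2.inRange(hsv,(105,120,40),(130,255,255))>0)&(Q[...,2]>.046)&(Q[...,2]<.058)
print("grip",g.sum(),Q[g].mean(0),cv2.minAreaRect((Q[g][:,:2]*1000).astype(np.float32)))
w=(cv2.inRange(hsv,(0,0,150),(180,60,255))>0)&(Q[...,2]>.006)&(Q[...,2]<.018)&(abs(Q[...,0]-.484)<.13)&(abs(Q[...,1]-.228)<.1)
print("bar",w.sum(),cv2.minAreaRect((Q[w][:,:2]*1000).astype(np.float32)))
E
```

```text
3.0 [0.48641501 0.22627222 0.22423413] [ 2.13841095e-01  9.76868387e-01 -3.29346562e-05  3.72419706e-04]
grip 732 [0.48071824 0.23022983 0.05166631] ((481.79669189453125, 229.5606231689453), (13.457191467285156, 47.73554229736328), 65.7581787109375)
bar 3047 ((483.136962890625, 229.23162841796875), (22.03135108947754, 219.26873779296875), 65.76781463623047)
```

View pics/w2.png

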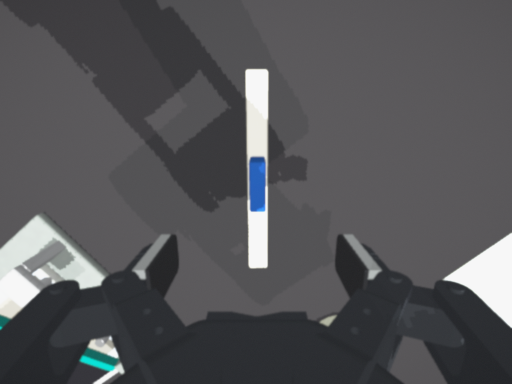

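The picture shows the bar centred at about (257,170), with its grip at (257,184) between the fingers. I'll descend and grip.

Emit:
step_arm(moves=[1, -0.0155, 0.012, -0.3, 0.0025, 1, -0.0155, 0.012, -0.55, 0.0025, 1, -0.0155, 0.012, -0.67, 0.0025, 1, -0.0155, 0.012, -0.67, 0.0025, 1, -0.0155, 0.012, -0.67, 0.0025, 0, -0.0155, 0.012, -0.67, 0.0025, 0, -0.0155, 0.012, -0.67, 0.0025, 0, -0.0155, 0.012, -0.67, 0.0025, 0, -0.0155, 0.012, -0.67, 0.0025, 0, -0.0155, 0.012, -0.67, 0.0025, 0, -0.0155, 0.012, -0.67, 0.0025, 0, -0.0155, 0.012, -0.67, 0.0025], grip_force=100)

```text
t: 4.5
tcp_pos: [0.4829, 0.2299, 0.0904]
tool_rot: [0.209, 0.978, 0.0, 0.0]
force: [-0.5, 0.8, 5.8]
finger_gap: 0.172
gripper_force: 97.9
```

Emit:
step_arm(moves=[0, 0, 0, 0.3, 0, 0, 0, 0, 0.6, 0, 0, 0.13, -0.25, 0.65, -0.05, 0, 0.13, -0.5, 0.65, -0.1, 0, 0.13, -0.75, 0.65, -0.144, 0, 0.13, -0.86, 0.65, -0.144, 0, 0.13, -0.86, 0.65, -0.144])

```text
t: 5.38
tcp_pos: [0.5085, 0.0562, 0.2194]
tool_rot: [0.424, 0.905, -0.0, -0.001]
force: [0.0, 0.3, -1.7]
finger_gap: 0.173
gripper_force: 97.7
```

Emit:
step_arm(moves=[0, 0.13, -0.25, 0, -0.05, 0, 0.13, -0.5, 0, -0.1, 0, 0.13, -0.75, 0, -0.144, 0, 0.13, -0.87, -0.05, -0.144, 0, 0.13, -0.87, -0.05, -0.144, 0, 0.13, -0.87, -0.05, -0.144, 0, 0.13, -0.87, -0.05, -0.144])

```text
t: 6.25
tcp_pos: [0.5347, -0.1147, 0.21]
tool_rot: [0.615, 0.789, 0.0, -0.0]
force: [-0.4, -0.1, -1.1]
finger_gap: 0.172
gripper_force: 97.7
```

```bash
python3 - <<'E'
from h import *
st=manip.sense();print(st["t"],st["tcp_pos"],st["tool_rot"],st["force"],st["ft_torque"],st["finger_gap"])
s=snap("wrist"); np.save("w3.npy",s,allow_pickle=True)
s2=snap("side"); np.save("s3.npy",s2,allow_pickle=True)
im=np.hstack([s["color"],cv2.resize(s2["color"][130:258,190:330],None,fx=3,fy=3,interpolation=2)[:384,:288]]); cv2.imwrite("pics/w3.png",im)
E
```

```text
6.25 [ 0.53470373 -0.11472688  0.21000665] [ 6.14711489e-01  7.88752009e-01  8.31139883e-05 -2.17074222e-04] [-0.42423185 -0.09484786 -1.08424562] [ 0.00492123 -0.01064959  0.03298602] 0.1720129507067381
```

View pics/w3.png

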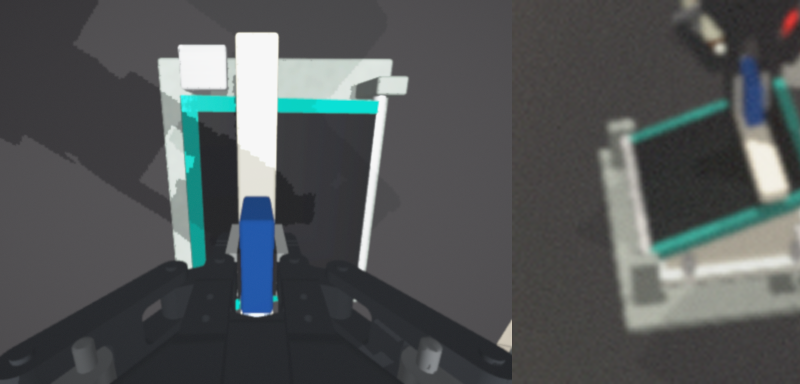

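The wrist picture shows the bar in the grip at (257, 33–200) and hook B at (203,67), parallel to it. I'll measure the bar relative to the hook.

```bash
cat > rel.py <<'E'
from h import *
def rel(s,zb):
    hsv=cv2.cvtColor(s["color"],cv2.COLOR_BGR2HSV); v,u=np.mgrid[0:384,0:512]; Q=depth(s,np.c_[u.ravel(),v.ravel()]).reshape(384,512,3)
    wh=(hsv[...,1]<70)&(hsv[...,2]>120)&(v<240)
    h=wh&(abs(Q[...,2]-.074)<.007)&(np.hypot(Q[...,0]-.4728,Q[...,1]+.0237)<.035)
    b=wh&(abs(Q[...,2]-zb)<.008)&(abs(u-257)<40)
    H=cv2.minAreaRect((Q[h][:,:2]*1000).astype(np.float32)); B=cv2.minAreaRect((Q[b][:,:2]*1000).astype(np.float32))
    print("hookB",h.sum(),Q[h][:,2].mean(),H); print("bar",b.sum(),Q[b][:,2].mean(),B)
    c,sn=np.cos(np.radians(13.92)),np.sin(np.radians(13.92)); M=np.array([[c,sn],[-sn,c]])
    hb=cv2.boxPoints(H)@M.T; bb=cv2.boxPoints(B)@M.T
    print("press axes: hook x",hb[:,0].min(),hb[:,0].max(),"y",hb[:,1].min(),hb[:,1].max()," bar x",bb[:,0].min(),bb[:,0].max(),"y end",bb[:,1].max())
    return Q
E
python3 - <<'E'
from rel import *
rel(np.load("w3.npy",allow_pickle=True).item(),.132)
E
```

```text
hookB 2172 0.07333827754973125 ((472.2943420410156, -23.755653381347656), (34.46430969238281, 29.91286849975586), 13.936203956604004)
bar 6734 0.1312687442631037 ((520.80810546875, -56.87657928466797), (22.153629302978516, 100.9560546875), 14.094834327697754)
press axes: hook x 435.4730516495526 469.9458415881414 y -151.6376919286965 -121.71507459332949  bar x 480.59988908425225 503.0614860873737 y end -129.9838472753166
```

Emit:
step_arm(moves=[0, 0.003, -0.013, -0.06, 0, 0, 0.003, -0.013, -0.12, 0, 0, 0.003, -0.013, -0.16, 0, 0, 0.003, -0.013, -0.19, 0, 0, 0.003, -0.013, -0.22, 0, 0, 0.003, -0.013, -0.25, 0, 0, 0.003, -0.013, -0.27, 0, 0, 0.003, -0.013, -0.28, 0, 0, 0.003, -0.013, -0.29, 0, 0, 0.003, -0.013, -0.3, 0, 0, 0.003, -0.013, -0.3, 0])

```text
t: 7.72
tcp_pos: [0.5339, -0.1192, 0.1503]
tool_rot: [0.615, 0.788, -0.001, -0.001]
force: [-4.4, -1.9, 9.3]
finger_gap: 0.17
gripper_force: 99.3
```

Emit:
step_arm(moves=[0, 0, 0, -0.01, 0, 0, 0, 0, -0.018, 0, 0, 0, 0, -0.025, 0, 0, 0, 0, -0.031, 0, 0, 0, 0, -0.037, 0, 0, 0, 0, -0.04, 0, 0, 0, 0, -0.04, 0, 0, 0, 0, -0.04, 0])

```text
t: 8.72
tcp_pos: [0.5334, -0.1193, 0.1427]
tool_rot: [0.615, 0.788, -0.002, -0.002]
force: [-6.5, -3.0, 11.8]
finger_gap: 0.17
gripper_force: 99.9
```

```bash
python3 - <<'E'
from rel import *
st=manip.sense();print(st["t"],st["tcp_pos"],st["force"],st["ft_torque"],st["tool_rot"])
s=snap("wrist"); Q=rel(s,.064)
hsv=cv2.cvtColor(s["color"],cv2.COLOR_BGR2HSV)
for n,s in (("w",s),("scene",snap("scene"))):
    hsv=cv2.cvtColor(s["color"],cv2.COLOR_BGR2HSV); v,u=np.nonzero(cv2.inRange(hsv,(80,100,60),(100,255,255))); P=depth(s,np.c_[u,v]); P=P[(P[:,2]>.03)&(P[:,2]<.09)&(np.hypot(P[:,0]-.55,P[:,1]+.11)<.15)]
    c=P.mean(0);V=np.linalg.svd(P-c,full_matrices=False)[2][2]; print(n,len(P),c,V)
E
```

```text
8.725 [ 0.53339705 -0.11934083  0.14272786] [-6.54370255 -3.0105254  11.803781  ] [-0.53005315  1.19929799 -0.00575519] [ 0.61504558  0.78848828 -0.0015417  -0.00167099]
hookB 4679 0.07349203483631335 ((472.3128356933594, -24.382410049438477), (34.529964447021484, 27.838069915771484), 14.443879127502441)
bar 6660 0.06398033654471033 ((518.709716796875, -59.854095458984375), (22.115129470825195, 97.8261947631836), 14.082961082458496)
press axes: hook x 435.18511671765697 469.96812336163254 y -151.36549005913503 -123.2128752503863  bar x 477.8809968978842 500.27426554482855 y end -133.93636026112486
w 7123 [ 0.51738588 -0.05906884  0.05226265] [0.00295665 0.00188402 0.99999385]
scene 447 [ 0.56550311 -0.14110369  0.05046719] [ 0.00990942 -0.0054158   0.99993623]
```

The plate is level (normal within 0.01 rad). The bar is at press x ≈ −20 and y ≈ −1 mm. I'll go down about 1 mm past level and then slide.

Emit:
step_arm(moves=[0, 0, 0, -0.003, 0, 0, 0, 0, -0.006, 0, 0, 0, 0, -0.006, 0, 0, 0, 0, -0.006, 0])

```text
t: 9.32
tcp_pos: [0.5333, -0.1194, 0.1416]
tool_rot: [0.615, 0.788, -0.002, -0.002]
force: [-6.6, -2.5, 13.2]
finger_gap: 0.174
gripper_force: 99.9
```

Emit:
step_arm(moves=[0, -0.01, -0.0025, 0, 0, 0, -0.02, -0.005, 0, 0, 0, -0.03, -0.0075, 0, 0, 0, -0.04, -0.01, 0, 0, 0, -0.05, -0.0125, 0, 0, 0, -0.05, -0.0125, 0, 0])

```text
t: 10.07
tcp_pos: [0.5287, -0.1219, 0.1425]
tool_rot: [0.616, 0.788, 0.002, 0.004]
force: [4.2, 3.6, 8.7]
finger_gap: 0.179
gripper_force: 99.3
```

```bash
cat >> rel.py <<'E'
def chk():
    st=manip.sense();print(st["t"],st["tcp_pos"],st["force"].round(1),st["ft_torque"].round(2),st["tool_rot"].round(4),st["q"].round(4))
    s=snap("wrist"); Q=rel(s,.064)
    hsv=cv2.cvtColor(s["color"],cv2.COLOR_BGR2HSV); v,u=np.nonzero(cv2.inRange(hsv,(80,100,60),(100,255,255))); P=depth(s,np.c_[u,v]); P=P[(P[:,2]>.03)&(P[:,2]<.09)&(np.hypot(P[:,0]-.55,P[:,1]+.11)<.15)]
    c=P.mean(0);V=np.linalg.svd(P-c,full_matrices=False)[2][2]; print(len(P),"plate z",c[2],V)
    v,u=np.mgrid[0:384,0:512]
    b=(hsv[...,1]<70)&(hsv[...,2]>120)&(v<200)&(abs(Q[...,2]-.064)<.006)&(abs(u-257)<30); q=Q[b]
    V=np.linalg.svd(q-q.mean(0),full_matrices=False)[2][2]; print("bar normal",V*np.sign(V[2]))
    return s
E
python3 -c "
from rel import *
s=chk(); cv2.imwrite('pics/w4.png',s['color'])"
```

```text
10.075 [ 0.5287245  -0.12194029  0.14250282] [4.2 3.6 8.7] [ 0.7  -0.7  -0.03] [0.6163 0.7875 0.0021 0.0042] [-0.4336  0.6609  1.7728  0.0034  0.6987 -0.6791]
hookB 4441 0.07349152050738822 ((472.5085144042969, -25.16205406188965), (34.22364807128906, 26.1943416595459), 14.187335968017578)
bar 6734 0.06376806627387813 ((511.0341491699219, -58.17192840576172), (28.600801467895508, 108.44386291503906), 13.89138412475586)
press axes: hook x 435.40625277562026 469.7517385202919 y -151.26987338459978 -124.91613529401842  bar x 467.70469406450303 496.3596043503692 y end -125.17239226946431
7332 plate z 0.05198104667629316 [-7.55603188e-04 -9.99147857e-04 -9.99999215e-01]
bar normal [-9.18793616e-03  6.41699824e-04  9.99957584e-01]
```

The bar moved 4 mm and is still clear of the lips by about 4 mm. The arm is compliant and the bar rose to level, so I'll add more down and keep sliding.

Emit:
step_arm(moves=[0, 0, 0, -0.004, 0, 0, 0, 0, -0.008, 0, 0, 0, 0, -0.008, 0, 0, -0.01, -0.0025, -0.008, 0, 0, -0.02, -0.005, -0.008, 0, 0, -0.02, -0.005, -0.008, 0])

```text
t: 10.88
tcp_pos: [0.5251, -0.1234, 0.1412]
tool_rot: [0.616, 0.788, 0.002, 0.005]
force: [3.5, 1.3, 10.6]
finger_gap: 0.174
gripper_force: 99.5
```

```bash
python3 -c "
from rel import *
s=chk()"
```

```text
10.875 [ 0.52510008 -0.1234023   0.14118284] [ 3.5  1.3 10.6] [ 0.68 -0.72  0.01] [0.6162 0.7876 0.0021 0.0049] [-0.4389  0.6605  1.7822  0.003   0.6884 -0.6841]
hookB 4376 0.07349171555176695 ((472.63427734375, -25.94223403930664), (34.61353302001953, 24.724184036254883), 14.470147132873535)
bar 6762 0.06249059060713445 ((508.2100524902344, -59.802242279052734), (28.973474502563477, 108.32122802734375), 15.285442352294922)
press axes: hook x 435.08871802141954 469.93804157078046 y -151.40823150700294 -126.35282215394112  bar x 463.1255422525136 494.6720371845571 y end -125.81407849727627
7389 plate z 0.05080701196798727 [-0.01044344 -0.00136919  0.99994453]
bar normal [-6.78907886e-03  5.23566561e-04  9.99976817e-01]
```

Emit:
step_arm(moves=[0, -0.01, -0.0025, 0, 0, 0, -0.02, -0.005, 0, 0, 0, -0.03, -0.0075, 0, 0, 0, -0.04, -0.01, 0, 0, 0, -0.05, -0.0125, 0, 0, 0, -0.06, -0.015, 0, 0, 0, -0.06, -0.015, 0, 0])

```text
t: 11.8
tcp_pos: [0.5131, -0.1267, 0.141]
tool_rot: [0.616, 0.787, 0.002, 0.005]
force: [3.8, 1.4, 9.8]
finger_gap: 0.171
gripper_force: 99.4
```

```bash
python3 -c "
from rel import *
s=chk()"
```

```text
11.8 [ 0.51305856 -0.12670946  0.14097241] [3.8 1.4 9.8] [ 0.54 -0.72  0.01] [0.6163 0.7875 0.0019 0.005 ] [-0.4545  0.6523  1.81    0.0027  0.6687 -0.6991]
hookB 4327 0.07346338108001985 ((472.7806396484375, -26.187108993530273), (34.03341293334961, 24.62047004699707), 14.085527420043945)
bar 6101 0.0623396865741628 ((496.7701416015625, -63.35202407836914), (27.711902618408203, 108.27565002441406), 15.106781959533691)
press axes: hook x 435.54434424285563 469.64872578493237 y -151.5127696058681 -126.79407110949592  bar x 451.9666086825801 481.9151505739004 y end -126.58477863044943
7161 plate z 0.05077870922671554 [ 1.09027842e-02  8.44492310e-04 -9.99940206e-01]
bar normal [-1.05504443e-02 -5.39252775e-04  9.99944197e-01]
```

It is sliding under the lips smoothly, with about 10–11 mm to go.

Emit:
step_arm(moves=[0, -0.01, -0.0025, 0, 0, 0, -0.02, -0.005, 0, 0, 0, -0.03, -0.0075, 0, 0, 0, -0.038, -0.0095, 0, 0, 0, -0.044, -0.011, 0, 0, 0, -0.044, -0.011, 0, 0])

```text
t: 12.6
tcp_pos: [0.5042, -0.1289, 0.1408]
tool_rot: [0.616, 0.787, 0.002, 0.005]
force: [4.2, 0.6, 8.5]
finger_gap: 0.175
gripper_force: 99.3
```

Emit:
step_arm(moves=[0, -0.005, -0.00125, 0, 0, 0, -0.01, -0.0025, 0, 0, 0, -0.01, -0.0025, 0, 0])

```text
t: 12.98
tcp_pos: [0.5031, -0.1292, 0.1408]
tool_rot: [0.616, 0.787, 0.002, 0.006]
force: [6.0, 3.9, 8.3]
finger_gap: 0.173
gripper_force: 99.1
```

Emit:
step_arm(moves=[0, -0.005, -0.00125, 0, 0, 0, -0.01, -0.0025, 0, 0, 0, -0.01, -0.0025, 0, 0])

```text
t: 13.35
tcp_pos: [0.5027, -0.1293, 0.1409]
tool_rot: [0.617, 0.787, 0.004, 0.007]
force: [11.0, 7.1, 5.7]
finger_gap: 0.172
gripper_force: 98.7
```

```bash
python3 -c "
from rel import *
s=chk(); a=snap('scene')
cv2.imwrite('pics/w5.png',np.hstack([cv2.resize(s['color'][20:220,130:400],None,fx=1.8,fy=1.8),cv2.resize(a['color'][140:270,160:250],None,fx=2.7,fy=2.77)[:360,:243]]))"
```

```text
13.35 [ 0.50270241 -0.12927972  0.14090143] [11.   7.1  5.7] [ 1.65 -1.92  0.11] [0.6166 0.7872 0.0036 0.0072] [-0.4692  0.6443  1.8369  0.0072  0.6448 -0.7168]
hookB 4336 0.07346199523514356 ((473.01690673828125, -26.250324249267578), (34.310333251953125, 24.541749954223633), 13.179168701171875)
bar 5579 0.062347774586945924 ((485.7167053222656, -66.95520782470703), (29.189258575439453, 108.34239196777344), 14.068035125732422)
press axes: hook x 435.4982677459404 470.12304435304253 y -151.76327881008703 -126.77995554661133  bar x 440.61071872043203 470.079776561154 y end -127.6275194548732
6857 plate z 0.050795737448693846 [-1.05197631e-02 -9.93286831e-04  9.99944172e-01]
bar normal [-0.01523386 -0.00507067  0.9998711 ]
```

View pics/w5.png

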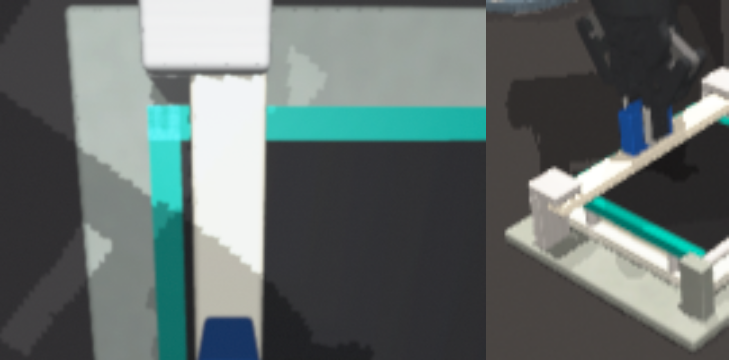

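The picture shows the bar under the lip, parallel to the hooks, with its edge flush with the lip tip (470.1 against 470). That is home. I'll ease up so the plate lifts the bar against the lips.

Emit:
step_arm(moves=[0, 0, 0, 0.003, 0, 0, 0, 0, 0.006, 0, 0, 0, 0, 0.009, 0, 0, 0, 0, 0.012, 0, 0, 0, 0, 0.012, 0])

```text
t: 14.08
tcp_pos: [0.5027, -0.1293, 0.1422]
tool_rot: [0.617, 0.787, 0.004, 0.007]
force: [13.4, 5.9, -2.6]
finger_gap: 0.173
gripper_force: 97.6
```

```bash
python3 -c "
from rel import *
s=chk()"
```

```text
14.075 [ 0.50269752 -0.12933296  0.14223188] [13.4  5.9 -2.6] [ 1.45 -2.24  0.15] [0.6166 0.7872 0.0036 0.0069] [-0.4692  0.642   1.8359  0.0071  0.6488 -0.7168]
hookB 4346 0.07344662261316105 ((472.96063232421875, -26.16033935546875), (34.30759048461914, 24.95611572265625), 13.843001365661621)
bar 5561 0.06366914566812257 ((485.1812438964844, -66.56542205810547), (29.853431701660156, 108.23319244384766), 13.798521041870117)
press axes: hook x 435.6071243851005 469.9482389247453 y -151.67184022747455 -126.66963407279142  bar x 439.8778502202001 469.9607115499719 y end -127.18097575834275
6846 plate z 0.05168999544242952 [ 0.00155254 -0.00124609 -0.99999802]
bar normal [-0.01730299 -0.00384093  0.99984291]
```

Emit:
step_arm(moves=[0.5, 0, 0, 0, 0, 0.5, 0, 0, 0, 0, 0.5, 0, 0, 0, 0, 0.5, 0, 0, 0, 0, 0.5, 0, 0, 0, 0, 0.5, 0, 0, 0.02, 0, 0.5, 0, 0, 0.05, 0, 0.5, 0, 0, 0.15, 0, 0.5, 0, 0, 0.3, 0, 0.5, 0, 0, 0.6, 0, 0.5, 0, 0, 0.6, 0, 0.5, 0, 0, 0.6, 0])

```text
t: 15.62
tcp_pos: [0.4962, -0.1284, 0.2619]
tool_rot: [0.615, 0.788, 0.0, 0.0]
force: [0.3, 1.0, -1.1]
finger_gap: 0.499
gripper_force: 0.0
```

```bash
python3 -c "
from rel import *
s=chk()
a=snap('scene'); cv2.imwrite('pics/w6.png',np.hstack([s['color'],cv2.resize(a['color'][140:270,160:256],None,fx=3,fy=2.96)[:384,:288]]))"
```

```text
15.625 [ 0.49616456 -0.12837359  0.26186441] [ 0.3  1.  -1.1] [-0.06  0.05 -0.  ] [6.155e-01 7.882e-01 0.000e+00 2.000e-04] [-0.4715  0.4365  1.7569 -0.      0.9477 -0.7163]
hookB 1366 0.07344585253244189 ((472.6290283203125, -23.573240280151367), (33.616485595703125, 30.278335571289062), 13.86599349975586)
bar 2189 0.06385045451317355 ((491.1130676269531, -98.24799346923828), (33.63484573364258, 184.11349487304688), 13.907764434814453)
press axes: hook x 436.2557055362181 469.9006671457449 y -151.73484770676646 -121.42483733574018  bar x 436.2180617137312 469.89218845536084 y end -121.44789786743351
3414 plate z 0.051911295008293126 [ 2.43297088e-03 -1.85077868e-04  9.99997023e-01]
bar normal [ 0.00164288 -0.00589889  0.99998125]
```

View pics/w6.png

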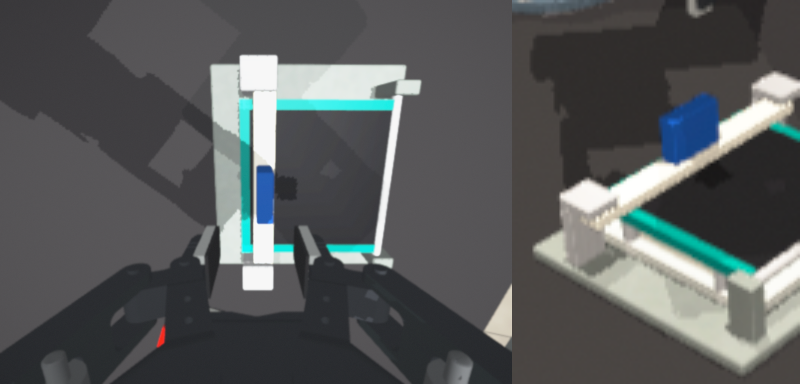

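The picture shows the bar under both hooks at (258,75) and (258,278), with the grip free and the plate level. One precise check of the bar alone, away from the hooks.

```bash
python3 - <<'E'
from h import *
s=snap("wrist"); hsv=cv2.cvtColor(s["color"],cv2.COLOR_BGR2HSV); v,u=np.mgrid[0:384,0:512]; Q=depth(s,np.c_[u.ravel(),v.ravel()]).reshape(384,512,3)
c,sn=np.cos(np.radians(13.92)),np.sin(np.radians(13.92)); X=(Q[...,0]*c+Q[...,1]*sn)*1000-509; Y=(-Q[...,0]*sn+Q[...,1]*c)*1000+242.7
w=(hsv[...,1]<70)&(hsv[...,2]>110)&(abs(Q[...,2]-.064)<.005)&(abs(X+50)<25)
for a,b in((60,85),(30,55),(-85,-40)):
    k=w&(Y>a)&(Y<b); print(a,b,k.sum(),np.percentile(X[k],[1,50,99]).round(1) if k.sum() else None)
g=(cv2.inRange(hsv,(105,120,40),(130,255,255))>0)&(Q[...,2]>.1); print("grip top",X[g].mean(),Y[g].mean(),Q[g][:,2].mean())
E
```

```text
60 85 618 [-60.9 -50.2 -39.4]
30 55 549 [-60.9 -50.  -39.8]
-85 -40 679 [-61.  -50.9 -39.7]
grip top -49.96290899517551 -1.6480481078129925 0.10421242177124129
```

The bar's centre is at x ≈ −50.2, y ≈ −1.6 mm and z is correct. It is fully home and square.

```bash
python3 -c "
from station import manip
print(manip.sign_off())"
```

```text
the job is handed in; nothing more can be done
None
```

The press is closed: the bar was measured fully home under both hooks (x −50 mm, 1.6 mm off centre sideways), the plate is level and the gripper is clear; the job is handed in, but no verdict came back and I didn't re-measure the bottle, tip box or tape roll.

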